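# Lay out the top sail-patch template and weigh it down

### The job

Slide the top template sideways off the stack onto the white layout board, without lifting it and without shifting the templates below, until it lies wholly on the board with a short side flush against the steel fence. Then turn the carousel by its handle until the bin with the pattern weight (the puck with the upright grip) is at the open side of the dust cover, take the weight out and set it down gently, upright, on the template. Leave everything else as it is: the other things stay in their bins and nothing around is moved.

Things in the scene. Friction and masses are not known exactly. Their poses are not given: they have to be found in the camera images.
- template (a point): top plywood template of the stack, to be slid: 170 (its x) x 120 (its y) x 10 thick, 0.10 to 0.16 kg, too wide to span with a gripper; a through slot 40 (x) x 50 (y) in its middle takes shut fingers. The point is the slot's middle, half-way through the thickness: 25 above the table at the start, 23 on the layout board. It lies loose on the next template (wood-on-wood friction)
- low_a (a point): bottom template of the stack, solid plywood 180 x 130 x 10, lying on the table; the point is its centre, half-way up; x along its 180 side
- low_b (a point): middle template, solid plywood 176 x 126 x 10, on the bottom one; its top is 20 above the table; the point is its centre, half-way up
- board: fixed white layout board on the table beside the stack, left of it in some starts, right in others, with a gap of 5 to 50: 300 (x) x 320 (y), surface 18 above the table, 2 lower than the underside of the top template. Origin: centre of its underside, at table level. A steel fence stands along its far +x edge
- fence (a point): middle of the foot of the fence's face, on the board's surface (board x = +135, y = 0; 18 above the table); axes as the board's. The face looks to -x; the fence is 15 thick, rises 15 above the board and runs the board's whole y. A template flush against it by a 120 side has its centre 85 from the face
- hood: fixed base and clear dust cover of the carousel, on the stack's other side. Origin on the carousel's axis at table level. Open at its -x side, towards the robot. Clear roof 100 to 104 above the table, x -40 to +136, y -140 to +140, with a slot (y -30 to +30) from the open side back to x = +30 for the handle's stem. Clear walls 104 high at y = +-142 and x = +138
- rotor (a joint): angle of the carousel's turning part, rad, 0 at the start of every episode, growing counter-clockwise seen from above; turns up to a full turn either way against slight friction (0.05 N m) and stays where it is left
- handle (a point): black carousel handle on the turning axis, above the roof: upright bar 44 long (its x) x 14 thick (its y) x 38 high, 124 to 162 above the table; the point is its centre, 143 above the table. It turns the tray below
- tray (a point): turning round tray of the carousel: the point is on its axis on its floor, 21 above the table; axes as the handle's. Radius 130; rim and dividers rise to 45 above the table. Dividers along x and y make four bins, centred 95 from the axis at 45, 135, 225 and 315 degrees from x. The 45 degree bin starts empty, at the open side; the others hold the weight, a can and a block in any order
- weight_mid (a point): pattern weight, standing in one of the carousel's bins: steel puck 44 in diameter and 28 high with a slender upright grip of 18 diameter on its axis, up to 70 above its foot; 0.3 to 0.55 kg. The point is on its axis 35 above its foot; the best place to grip is 21 higher, 56 above the foot
- can_mid (a point): bystander in a bin: plain steel cylinder 42 in diameter, 40 high; point at its centre
- block_mid (a point): bystander in a bin: steel block 34 x 34 x 32 high; point at its centre
- jar_mid (a point): bystander standing near the -x edge of the layout board: small jar 52 in diameter, 55 high; point at its centre
- wax_mid (a point): bystander lying near the -x edge of the layout board: pale wax block 45 x 30 x 22 high; point at its centre
- mug_mid (a point): bystander beyond the stack: mug 76 in diameter, 85 high; point at its centre
- tape_mid (a point): bystander beyond the stack: roll of tape lying flat, 90 in diameter, 30 high; point at its centre
- driver_grip (a point): bystander far to the right: screwdriver lying on the table; point on its handle
- mallet_grip (a point): bystander far to the left: hammer lying on the table; point on its handle
Not all that is in view belongs to the job. What is shaped like the part that bears template but red is not meant.

How it is judged:
By the outcome, as a careful person would: the job done as asked, in the order asked, and still so for the second after the job is handed in, with the robot touching nothing.
It also fails if it takes over 72 s, if anything falls off the work surface, if the arm or the gripper's body presses on something with over 40 N, if the wrist force passes 120 N, or if a joint passes its speed limit or range.

### The arm

A 6-joint arm with a two-finger parallel gripper is mounted at the origin on the work surface. World frame = base frame: x ahead of the robot, y to its left, z up, the work surface at z = 0. Lengths are in m, angles in rad, forces in N, time in s.
With the tool pointing down it reaches from about 0.275 to 0.725 m from the base axis. Payload 15.9 kg.
Tool frame: the origin (TCP) lies between the finger pads; the fingertips stand 17 mm ahead of it and the grasp point (between the pads) lies 2 mm behind it; z points along the fingers, y is the line along which they close (so a half turn about z gives the same grasp; the last joint's range is limited). The gripper opens to 85 mm and grips with 20 to 120 N. Pads are 22 mm wide; open, the fingers measure 114 mm over their backs; the gripper's body (76 mm by 85 mm) begins 54 mm behind the grasp point. The pads swing forward as they close: fully open they stand 13 mm farther back than shut.
Start: joints at [1.133, 0.213, -0.034, 1.323, 0, 1.571], TCP at [0.212, 0.453, 0.248] pointing down, gripper open.
Joint ranges: [-2.98, 2.98], [-0.74, 1.72], [-1.14, 1.35], [-2.1, 2.04], [-1.57, 1.44], [-3.14, 3.14]. Speed limits (rad/s): [1.89, 1.89, 2.39, 2.57, 3.14, 3.14].

### API

Orientations are given as a 3x3 rotation matrix whose columns are the frame's x, y, z axes.
In Python, from rig import arm gives the robot as it stands.
- The arm moves only by the tool servo_tool, never from a script. Its argument "moves" is a list of rows, each an object of numbers: "dx", "dy", "dz": the shift along the tool's x, y, z in mm; "wx", "wy", "wz": the turn, a rotation vector about the tool's x, y, z in rad; "fingers": the finger opening in mm, from 0 to 85.4. A call has 1 to 20 rows; each row is the pose to reach, as a shift and turn from the pose commanded when the call began, along the tool's axes at that moment; what a row does not reach only later rows make up. A row lasts 1/12 s, in which the tool goes at most 41.7 mm and 7.16 degrees, less where a joint would pass 70% of its speed; a pose out of reach is approached as far as the arm can. A call with a gripper value outside its range is refused whole. The fingers move at their own pace and stop on an object; "grip_force" is the grip in N (left out, the last holds). Time passes only in rows, so rows that repeat a pose let the fingers close. It gives the time, the measured TCP pose, the force, the opening and the grip force at its end, in the units of the state.
- arm.read_state(): the state, without advancing time (a new reading comes with each control period).
- arm.camera(name): name is "scene" or "top" or "wrist"; returns (picture, depth): 480x640x3 uint8, red, green, blue; 480x640 float32, m along the optical axis (not along the pixel's ray), 0 where there is no reading.
- arm.camera_info(name): a dict with "fov_y" (degrees; the focal length in pixels is half the picture's height over the tangent of half this angle, whatever the lens; pixels are square), "cx", "cy" (the principal point, pixels), "R" (3x3) and "t" (3): a world point X has camera coordinates R X + t; the wrist camera has in their place "T_tool_cam" (4x4, takes a point from camera to tool coordinates, whose origin is the TCP and whose axes are the flange's). Camera axes: x right, y down, z forward; pixel columns grow to the right and rows downward; lengths in m; the calibration is good to about 2 mm. A picture is of the moment at which its call begins: read the wrist's pose just before it. camera_info takes no time and is no camera call.
- arm.job_done(): hands the job in; it is judged then, once.
Trained networks look in the newest picture that a camera, given by its name, has taken for a name from the list of things; names that differ only in an ending like _2 or _b are one class to them, and where a whole thing is asked for, a point or a joint stands for the part that bears it (a point fixed in the world has none). Each returns a list of dicts, best first, with "p" (0 to 1); they miss things now and then, are a little off and sometimes report something else, mostly with a low value. They report only what shows in the picture. A call takes as long as a camera call. They do not tell look-alikes from the thing itself.
- arm.regions_of(camera, target): "mask" (480x640 bool, what is visible of it) and "centre" ([column, row] as shares, 0 to 1, of the picture: columns of its width, rows of its height, amid what is visible of it).
- arm.spot_point(camera, target): "centre" ([column, row] as shares, 0 to 1, of the picture: columns of its width, rows of its height: a listed point, or the origin of a listed thing).
The state is a dict: "time_s": time; "qpos": joint angles; "qd": joint speeds; "effort": joint torques, N m; "tcp_pos": TCP position; "eef_rot": TCP orientation; "ft_force": force on the tool from outside, world axes, zero at the start; "ft_torque": the same for the moment, N m; "gripper_width": opening from 0.0 (shut) to 1.0 (fully open); "gripper_force": force on a finger pad.
Only numpy, scipy, OpenCV 4.12 (cv2) and the standard library are available. Lean on these libraries where they do the work, as an engineer would, in place of code of your own. Each camera call takes 0.05 s, during which the arm holds its last target. There are 200 camera calls.

## Working session

There is one attempt and no reset: what is moved stays moved. The work goes in short steps, Python scripts to look and compute and a tool call to move; the robot and the scene stay as the last step left them, time stands still between calls to the robot, and variables do not carry over. Pictures are saved under pics/ and viewed, at most 10 in all, crops included, and the job is handed in when it is done.

Besides the shell and the picture viewer there is one more tool, called after "Request:" as name(argument=value, ...) on one line, values as JSON. servo_tool: Moves the arm, as the interface text tells. Its arguments: {"type":"object","properties":{"moves":{"type":"array","items":{"type":"object","properties":{"dx":{"type":"number"},"dy":{"type":"number"},"dz":{"type":"number"},"wx":{"type":"number"},"wy":{"type":"number"},"wz":{"type":"number"},"fingers":{"type":"number"}}}},"grip_force":{"type":"number"}},"required":["moves"]}

```bash
ls; mkdir -p pics; cat > h.py <<'E'
from rig import arm
import numpy as np, cv2
def K(i): return 240/np.tan(np.radians(i["fov_y"])/2)
def snap(n,f=None):
    s=arm.read_state(); p,d=arm.camera(n)
    if f: cv2.imwrite('pics/'+f,p[:,:,::-1])
    return s,p,d
def cam(n,s):
    i=arm.camera_info(n)
    if n=="wrist":
        T=np.array(i["T_tool_cam"]); W=np.eye(4); W[:3,:3]=s["eef_rot"]; W[:3,3]=s["tcp_pos"]
        M=W@T; return M[:3,:3],M[:3,3],K(i),i["cx"],i["cy"]
    R=np.array(i["R"]); t=np.array(i["t"]); return R.T,-R.T@t,K(i),i["cx"],i["cy"]
def ray(n,s,u,v):
    R,o,f,cx,cy=cam(n,s); return o,R@np.array([(u-cx)/f,(v-cy)/f,1])
def atz(n,s,u,v,z):
    o,d=ray(n,s,u,v); return o+d*(z-o[2])/d[2]
def atd(n,s,u,v,dep):
    o,d=ray(n,s,u,v); return o+d*dep
def cloud(n,s,d):
    R,o,f,cx,cy=cam(n,s); v,u=np.mgrid[0:480,0:640]
    c=np.stack([(u-cx)/f*d,(v-cy)/f*d,d],-1); return c@R.T+o
E
python3 - <<'E'
from h import *
for n in("scene","top"):
    s,p,d=snap(n,n+'0.png'); i=arm.camera_info(n); print(n,cam(n,s))
    C=cloud(n,s,d)
    for t in("template","low_b","board","fence","hood","handle","tray","weight_mid","can_mid","block_mid","jar_mid","wax_mid","mug_mid","tape_mid"):
        r=arm.spot_point(n,t)
        for q in r[:3]:
            if q["p"]<.2: continue
            u,v=q["centre"][0]*640,q["centre"][1]*480
            print(t,round(q["p"],2),int(u),int(v),C[min(479,int(v)),min(639,int(u))].round(3))
print(s["tcp_pos"],s["eef_rot"],s["time_s"])
E
```

```text
pics
scene (array([[-3.70630433e-01,  5.63373220e-01, -7.38406187e-01],
       [ 9.28780420e-01,  2.24911693e-01, -2.94587273e-01],
       [ 1.13604410e-04, -7.95000217e-01, -6.06609134e-01]]), array([1.53618444, 0.41916139, 0.9926753 ]), np.float64(516.9446450551428), 318.3920440490216, 234.80907250762039)
template 0.92 460 239 [0.191 0.357 0.005]
template 0.81 308 261 [ 0.484 -0.033  0.023]
template 0.64 277 189 [ 0.131 -0.301 -0.   ]
low_b 0.94 306 268 [ 0.509 -0.029  0.019]
board 0.76 398 289 [0.503 0.24  0.025]
fence 0.84 385 318 [0.626 0.238 0.032]
hood 0.66 241 246 [ 0.585 -0.189  0.108]
handle 0.63 230 204 [ 0.479 -0.278  0.158]
jar_mid 0.92 365 240 [0.387 0.106 0.071]
wax_mid 0.61 429 261 [0.38  0.295 0.045]
mug_mid 0.62 294 334 [0.804 0.066 0.085]
mug_mid 0.61 305 265 [ 0.506 -0.033  0.025]
mug_mid 0.34 236 244 [ 0.578 -0.209  0.104]
tape_mid 0.61 246 328 [ 0.762 -0.089  0.   ]
top (array([[ 7.92434067e-03, -9.85617183e-01,  1.68807506e-01],
       [-9.99968012e-01, -7.99400063e-03,  2.66947858e-04],
       [ 1.08633892e-03, -1.68804222e-01, -9.85649002e-01]]), array([ 0.20
[... 321 characters left out ...]
]
fence 0.58 230 196 [0.616 0.23  0.028]
hood 0.92 405 249 [ 0.467 -0.272  0.018]
hood 0.51 112 265 [0.414 0.557 0.025]
handle 0.91 417 241 [ 0.466 -0.282  0.16 ]
tray 0.85 404 247 [ 0.472 -0.267  0.027]
weight_mid 0.52 378 252 [ 0.446 -0.186  0.097]
can_mid 0.54 406 249 [ 0.466 -0.273  0.028]
can_mid 0.28 339 147 [ 0.775 -0.084 -0.001]
jar_mid 0.83 271 280 [0.37  0.105 0.071]
wax_mid 0.69 206 287 [0.352 0.286 0.046]
mug_mid 0.75 288 140 [0.791 0.067 0.012]
tape_mid 0.81 338 144 [ 0.785 -0.081 -0.002]
[0.21194492 0.45282116 0.24830134] [[-9.05684877e-01  4.23951532e-01 -4.26927372e-05]
 [ 4.23951533e-01  9.05684877e-01 -1.78808498e-05]
 [ 3.10855528e-05 -3.42940666e-05 -9.99999999e-01]] 0.75
```

View pics/top0.png

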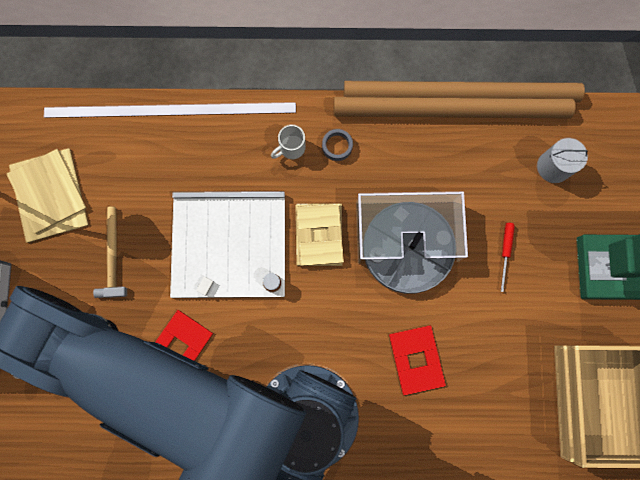

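View pics/scene0.png

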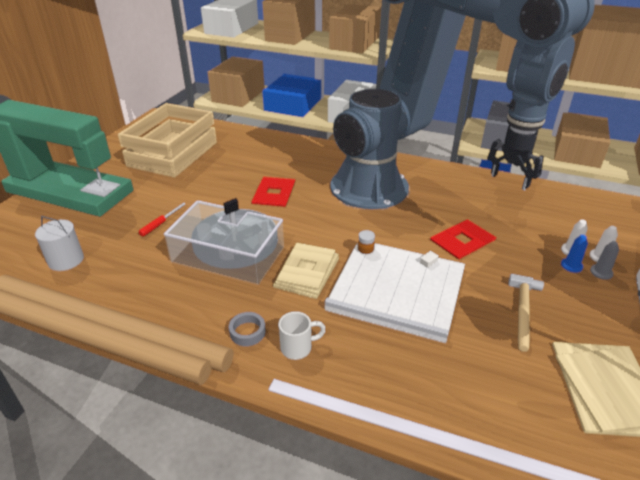

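The things that could be taken for the template are the plain plywood piece on the stack at top px (317,236), the red look-alikes at (419,357) and (185,337), and the plywood pile at (48,195). I choose the plain one on the stack, between the board and the carousel. The board is to its left (+y) and the fence is at row 196. Next I move above the stack.

Request:
servo_tool(moves=[{"dx": -453, "dy": -288, "dz": -90, "wz": 1.135, "fingers": 0}, {"dx": -453, "dy": -288, "dz": -90, "wz": 1.135, "fingers": 0}, {"dx": -453, "dy": -288, "dz": -90, "wz": 1.135, "fingers": 0}, {"dx": -453, "dy": -288, "dz": -90, "wz": 1.135, "fingers": 0}, {"dx": -453, "dy": -288, "dz": -90, "wz": 1.135, "fingers": 0}, {"dx": -453, "dy": -288, "dz": -90, "wz": 1.135, "fingers": 0}, {"dx": -453, "dy": -288, "dz": -90, "wz": 1.135, "fingers": 0}, {"dx": -453, "dy": -288, "dz": -90, "wz": 1.135, "fingers": 0}, {"dx": -453, "dy": -288, "dz": -90, "wz": 1.135, "fingers": 0}, {"dx": -453, "dy": -288, "dz": -90, "wz": 1.135, "fingers": 0}, {"dx": -453, "dy": -288, "dz": -90, "wz": 1.135, "fingers": 0}, {"dx": -453, "dy": -288, "dz": -90, "wz": 1.135, "fingers": 0}, {"dx": -453, "dy": -288, "dz": -90, "wz": 1.135, "fingers": 0}, {"dx": -453, "dy": -288, "dz": -90, "wz": 1.135, "fingers": 0}, {"dx": -453, "dy": -288, "dz": -90, "wz": 1.135, "fingers": 0}])

```text
$.moves[0]: bad value
```

```bash
python3 - <<'E'
from h import *
s,p,d=snap("wrist",'w1.png'); print(s["tcp_pos"],np.array(s["eef_rot"]).round(4).tolist(),s["time_s"])
np.savez('w1.npz',p=p,d=d)
C=cloud("wrist",s,d)
for t in("template","low_b","fence","board","jar_mid","handle","weight_mid"):
    for q in arm.spot_point("wrist",t)[:2]:
        u,v=q["centre"][0]*640,q["centre"][1]*480
        print(t,round(q["p"],2),int(u),int(v),C[int(v),int(u)].round(3),atz("wrist",s,u,v,.025).round(4))
for q in arm.regions_of("wrist","template")[:2]:
    m=q["mask"].astype(np.uint8); c,h=cv2.findContours(m,0,1); c=max(c,key=cv2.contourArea); 
    b=cv2.boxPoints(cv2.minAreaRect(c)); print(q["p"],m.sum(),b.round(1).tolist(),[atz("wrist",s,*x,.03).round(4).tolist() for x in b])
E
```

```text
[0.21195336 0.45282901 0.24829167] [[-0.9057, 0.4239, -0.0], [0.4239, 0.9057, -0.0], [-0.0, -0.0, -1.0]] 1.5
board 0.74 238 474 [0.196 0.443 0.308] [0.4549 0.2473 0.025 ]
board 0.27 230 396 [0.349 0.298 0.04 ] [0.36   0.2895 0.025 ]
0.94 22110 [[127.69999694824219, 288.1000061035156], [149.1999969482422, 106.30000305175781], [292.79998779296875, 123.30000305175781], [271.29998779296875, 305.0]] [[0.2112, 0.2652, 0.03], [0.0853, 0.3682, 0.03], [0.1447, 0.4651, 0.03], [0.2819, 0.376, 0.03]]
```

View pics/w1.png

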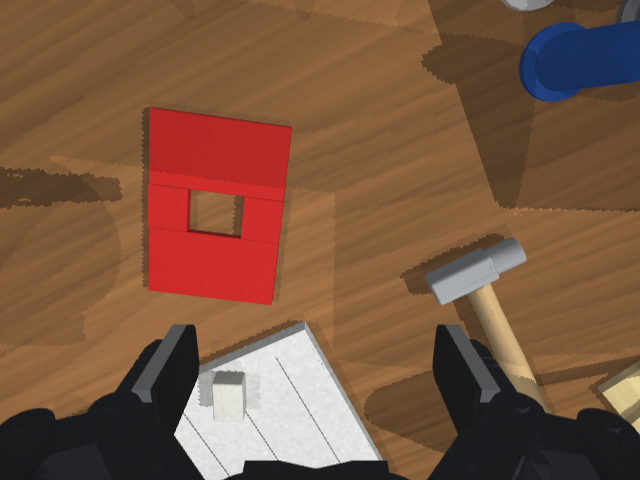

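Request:
servo_tool(moves=[{"dx": -245, "dy": -184, "dz": -45, "wz": 0.0, "fingers": 0}, {"dx": -245, "dy": -184, "dz": -45, "wz": 0.0, "fingers": 0}, {"dx": -245, "dy": -184, "dz": -45, "wz": 0.0, "fingers": 0}, {"dx": -245, "dy": -184, "dz": -45, "wz": 0.0, "fingers": 0}, {"dx": -245, "dy": -184, "dz": -45, "wz": 0.0, "fingers": 0}, {"dx": -245, "dy": -184, "dz": -45, "wz": 0.0, "fingers": 0}, {"dx": -245, "dy": -184, "dz": -45, "wz": 0.0, "fingers": 0}])

```text
$.moves[0]: bad value
```

Request:
servo_tool(moves=[{"dx": -245, "dy": -184, "dz": -45, "wz": 0.99, "fingers": 0}, {"dx": -245, "dy": -184, "dz": -45, "wz": 0.99, "fingers": 0}, {"dx": -245, "dy": -184, "dz": -45, "wz": 0.99, "fingers": 0}, {"dx": -245, "dy": -184, "dz": -45, "wz": 0.99, "fingers": 0}, {"dx": -245, "dy": -184, "dz": -45, "wz": 0.99, "fingers": 0}, {"dx": -245, "dy": -184, "dz": -45, "wz": 0.99, "fingers": 0}, {"dx": -245, "dy": -184, "dz": -45, "wz": 0.99, "fingers": 0}, {"dx": -245, "dy": -184, "dz": -45, "wz": 0.99, "fingers": 0}, {"dx": -245, "dy": -184, "dz": -45, "wz": 0.99, "fingers": 0}])

```text
$.moves[0]: bad value
```

```bash
cat > look.py <<'E'
from h import *
import sys
f=sys.argv[1]; s,p,d=snap("wrist",f+'.png'); print(np.array(s["tcp_pos"]).round(4),np.array(s["eef_rot"]).round(3).tolist(),s["time_s"],np.array(s["ft_force"]).round(1),s["gripper_width"])
np.savez(f+'.npz',p=p,d=d)
C=cloud("wrist",s,d)
for t in sys.argv[2:]:
    for q in arm.spot_point("wrist",t)[:2]:
        u,v=q["centre"][0]*640,q["centre"][1]*480
        print(t,round(q["p"],2),int(u),int(v),C[min(int(v),479),min(int(u),639)].round(3),atz("wrist",s,u,v,.025).round(4))
E
python3 look.py w2 template low_b fence board jar_mid handle weight_mid; python3 - <<'E'
from h import *
s=arm.read_state()
for q in arm.regions_of("wrist","template")[:2]:
    m=q["mask"].astype(np.uint8); c,h=cv2.findContours(m,0,1); c=max(c,key=cv2.contourArea); 
    b=cv2.boxPoints(cv2.minAreaRect(c)); print(q["p"],m.sum(),b.round(1).tolist(),[atz("wrist",s,*x,.03).round(4).tolist() for x in b])
E
```

```text
[0.212  0.4528 0.2483] [[-0.906, 0.424, -0.0], [0.424, 0.906, 0.0], [0.0, 0.0, -1.0]] 1.95 [ 0.1 -0.4 -0. ] 1.0024819924267458
board 0.66 238 472 [0.458 0.243 0.018] [0.452  0.2478 0.025 ]
handle 0.37 492 327 [0.396 0.556 0.023] [0.3953 0.5551 0.025 ]
0.77 22060 [[129.60000610351562, 289.0], [149.6999969482422, 106.5], [292.6000061035156, 122.30000305175781], [272.5, 304.70001220703125]] [[0.2127, 0.2662, 0.03], [0.0856, 0.3685, 0.03], [0.144, 0.4653, 0.03], [0.2821, 0.3772, 0.03]]
```

View pics/w2.png

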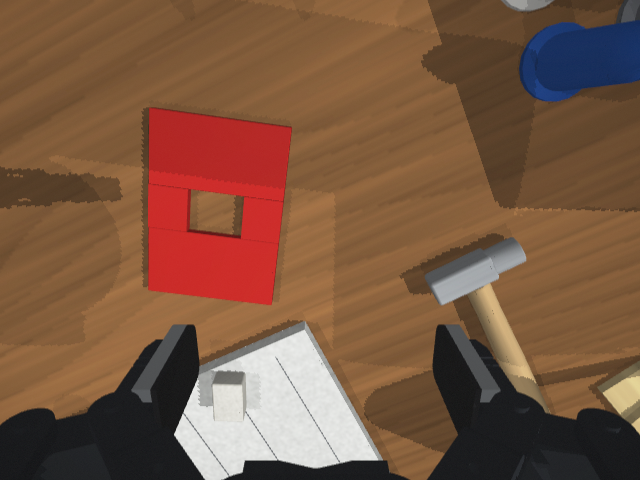

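Request:
servo_tool(moves=[{"dx": -24, "dy": -18, "dz": -8}, {"dx": -245, "dy": -184, "dz": -45}])

```text
$.moves[0]: bad value
```

Request:
servo_tool(moves=[{"dx": -32, "dy": -24, "dz": -6, "wx": 0, "wy": 0, "wz": 0.1, "fingers": 40}])

```text
time_s: 2.48
tcp_pos: [0.2292, 0.4202, 0.253]
eef_rot: [[-0.862, 0.507, -0.001], [0.507, 0.862, -0.0], [0.001, -0.001, -1.0]]
ft_force: [1.9, -0.2, 0.1]
gripper_width: 0.879
gripper_force: 0.0
```

Request:
servo_tool(moves=[{"dx": -490, "dy": -299, "dz": -84, "wx": 0, "wy": 0, "wz": 1.035, "fingers": 0}, {"dx": -490, "dy": -299, "dz": -84, "wx": 0, "wy": 0, "wz": 1.035, "fingers": 0}, {"dx": -490, "dy": -299, "dz": -84, "wx": 0, "wy": 0, "wz": 1.035, "fingers": 0}, {"dx": -490, "dy": -299, "dz": -84, "wx": 0, "wy": 0, "wz": 1.035, "fingers": 0}, {"dx": -490, "dy": -299, "dz": -84, "wx": 0, "wy": 0, "wz": 1.035, "fingers": 0}, {"dx": -490, "dy": -299, "dz": -84, "wx": 0, "wy": 0, "wz": 1.035, "fingers": 0}, {"dx": -490, "dy": -299, "dz": -84, "wx": 0, "wy": 0, "wz": 1.035, "fingers": 0}, {"dx": -490, "dy": -299, "dz": -84, "wx": 0, "wy": 0, "wz": 1.035, "fingers": 0}, {"dx": -490, "dy": -299, "dz": -84, "wx": 0, "wy": 0, "wz": 1.035, "fingers": 0}, {"dx": -490, "dy": -299, "dz": -84, "wx": 0, "wy": 0, "wz": 1.035, "fingers": 0}, {"dx": -490, "dy": -299, "dz": -84, "wx": 0, "wy": 0, "wz": 1.035, "fingers": 0}, {"dx": -490, "dy": -299, "dz": -84, "wx": 0, "wy": 0, "wz": 1.035, "fingers": 0}, {"dx": -490, "dy": -299, "dz": -84, "wx": 0, "wy": 0, "wz": 1.035, "fingers": 0}, {"dx": -490, "dy": -299, "dz": -84, "wx": 0, "wy": 0, "wz": 1.035, "fingers": 0}, {"dx": -490, "dy": -299, "dz": -84, "wx": 0, "wy": 0, "wz": 1.035, "fingers": 0}])

```text
time_s: 3.73
tcp_pos: [0.5005, -0.0954, 0.338]
eef_rot: [[0.006, 1.0, 0.0], [1.0, -0.006, -0.001], [-0.001, 0.0, -1.0]]
ft_force: [0.8, 0.0, -0.3]
gripper_width: -0.002
gripper_force: 0.0
```

```bash
python3 look.py w3 template low_b fence board jar_mid handle weight_mid; python3 - <<'E'
from h import *
s=arm.read_state()
for q in arm.regions_of("wrist","template")[:2]:
    m=q["mask"].astype(np.uint8); c,h=cv2.findContours(m,0,1); c=max(c,key=cv2.contourArea); 
    b=cv2.boxPoints(cv2.minAreaRect(c)); print(q["p"],m.sum(),b.round(1).tolist(),[atz("wrist",s,*x,.03).round(4).tolist() for x in b])
E
```

```text
[ 0.5005 -0.0954  0.338 ] [[0.006, 1.0, 0.0], [1.0, -0.006, -0.001], [-0.001, 0.0, -1.0]] 3.7333 [ 0.8  0.  -0.3] -0.002229708862953052
template 0.93 46 340 [ 0.152 -0.303  0.   ] [ 0.1713 -0.2883  0.025 ]
low_b 0.57 322 113 [ 0.507 -0.025  0.02 ] [ 0.5071 -0.0254  0.025 ]
0.91 19167 [[227.60000610351562, 60.29999923706055], [404.6000061035156, 43.70000076293945], [416.3999938964844, 169.3000030517578], [239.3000030517578, 185.89999389648438]] [[0.4131, 0.0302, 0.03], [0.5823, 0.0448, 0.03], [0.6031, -0.0743, 0.03], [0.4172, -0.092, 0.03]]
0.63 9288 [[-15.800000190734863, 307.3999938964844], [110.5, 281.70001220703125], [128.39999389648438, 369.70001220703125], [2.0999999046325684, 395.3999938964844]] [[0.1095, -0.2363, 0.03], [0.2629, -0.2031, 0.03], [0.2659, -0.3226, 0.03], [0.0997, -0.3615, 0.03]]
```

View pics/w3.png

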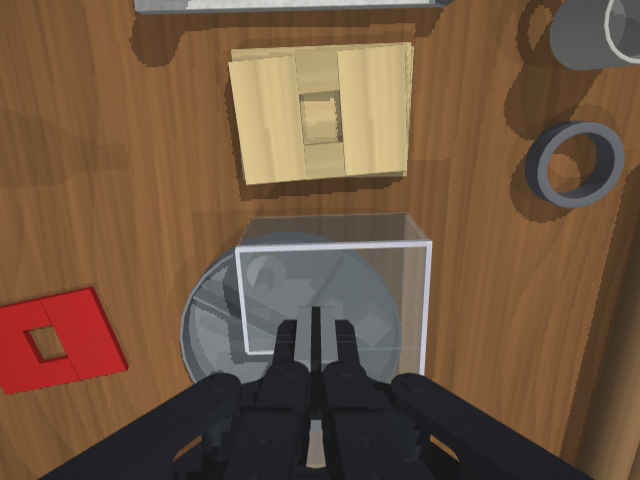

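```bash
cat > fit.py <<'E'
from h import *
def rect(P,n):
    c=cv2.minAreaRect(P[:,:2].astype(np.float32)*1000); print(n,len(P),"c",np.round(c[0],1),"sz",np.round(c[1],1),"ang",round(c[2],2),"z",np.percentile(P[:,2],[5,50,95]).round(4)); return c
E
python3 - <<'E'
from fit import *
s=arm.read_state(); z=np.load('w3.npz'); C=cloud("wrist",s,z['d'])
X,Y,Z=C[...,0],C[...,1],C[...,2]
st=(X>.38)&(X<.63)&(Y>-.13)&(Y<.07)
for lo,hi in((.003,.013),(.0145,.0235),(.0265,.035)):
    m=st&(Z>lo)&(Z<hi); rect(C[m],(lo,hi)); 
m=st&(Z>.0255)&(Z<.035)
mm=m.astype(np.uint8); mm=cv2.morphologyEx(mm,cv2.MORPH_OPEN,np.ones((3,3)))
cs,hr=cv2.findContours(mm,cv2.RETR_CCOMP,cv2.CHAIN_APPROX_NONE)
for c,hh in zip(cs,hr[0]):
    if cv2.contourArea(c)>300:
        u=c[:,0,:]; P=np.array([atz("wrist",s,a,b,.03) for a,b in u]); rect(P,("contour",hh[3]))
for n in("scene","top"):
    s,p,d=snap(n); C=cloud(n,s,d); X,Y,Z=C[...,0],C[...,1],C[...,2]
    np.savez(n+'0.npz',p=p,d=d)
    print(n)
    m=(X>.3)&(X<.7)&(Y>.04)&(Y<.42)&(Z>.012)&(Z<.024); rect(C[m],"board")
    m=(X>.57)&(X<.7)&(Y>.04)&(Y<.42)&(Z>.029)&(Z<.037); rect(C[m],"fencetop")
    m=(X>.3)&(X<.45)&(Y>.04)&(Y<.2)&(Z>.055); rect(C[m],"jar")
    m=(X>.35)&(X<.6)&(Y>-.4)&(Y<-.15)&(Z>.12)&(Z<.17); 
    if m.sum()>5: rect(C[m],"handle")
    m=(X>.35)&(X<.7)&(Y>-.5)&(Y<-.09)&(Z>.095)&(Z<.11); rect(C[m],"hood")
    m=(X>.38)&(X<.6)&(Y>-.13)&(Y<.07)&(Z>.0265)&(Z<.035); rect(C[m],"templ")
E
```

```text
(0.003, 0.013) 1004 c [505. -30.] sz [249.5 199.9] ang 0.07 z [0.0031 0.0059 0.0121]
(0.0145, 0.0235) 3872 c [509.  -43.2] sz [182.5 176.6] ang 2.16 z [0.0195 0.0212 0.0226]
(0.0265, 0.035) 19296 c [508.4 -49.2] sz [175.9 173.4] ang 5.24 z [0.0297 0.0312 0.0326]
('contour', np.int32(-1)) 591 c [503.  -22.9] sz [170.1 120.2] ang 5.24 z [0.03 0.03 0.03]
('contour', np.int32(3)) 185 c [502.9 -21.4] sz [41.7 53.9] ang 5.12 z [0.03 0.03 0.03]
scene
board 7453 c [475.4 215.1] sz [309.6 353.1] ang 0.91 z [0.0163 0.02   0.0231]
fencetop 655 c [618.7 234.4] sz [ 22.7 319.2] ang 0.83 z [0.03   0.0341 0.0366]
jar 191 c [367.  103.3] sz [47.5 46.7] ang 50.32 z [0.0587 0.0738 0.0778]
handle 209 c [ 470.1 -280.4] sz [22.1 46.6] ang 60.39 z [0.1253 0.1481 0.1644]
hood 3762 c [ 518.8 -280.7] sz [190.4 296.8] ang 0.71 z [0.1    0.1055 0.1086]
templ 1468 c [509.3 -28. ] sz [185.6 124.5] ang 6.39 z [0.0279 0.0316 0.0343]
top
board 9134 c [493.9 229.7] sz [370.4 370. ] ang 86.29 z [0.0132 0.0183 0.023 ]
fencetop 446 c [599.2 234. ] sz [ 56.3 318.9] ang 0.61 z [0.0296 0.0328 0.0365]
jar 228 c [367.3 103. ] sz [44.5 44.4] ang 44.92 z [0.0669 0.0731 0.0791]
handle 116 c [ 470.2 -280.6] sz [15.3 45. ] ang 61.3 z [0.13   0.1594 0.1656]
hood 4149 c [ 522.2 -316.4] sz [183.7 218.9] ang 1.46 z [0.0978 0.1035 0.1086]
templ 272 c [524.6  13.6] sz [128.   45.8] ang 0.75 z [0.027  0.0302 0.0341]
```

Request:
servo_tool(moves=[{"dx": 73, "dy": 2, "dz": 258, "wx": 0, "wy": 0, "wz": -0.097, "fingers": 0}, {"dx": 73, "dy": 2, "dz": 258, "wx": 0, "wy": 0, "wz": -0.097, "fingers": 0}, {"dx": 73, "dy": 2, "dz": 258, "wx": 0, "wy": 0, "wz": -0.097, "fingers": 0}, {"dx": 73, "dy": 2, "dz": 258, "wx": 0, "wy": 0, "wz": -0.097, "fingers": 0}, {"dx": 73, "dy": 2, "dz": 258, "wx": 0, "wy": 0, "wz": -0.097, "fingers": 0}, {"dx": 73, "dy": 2, "dz": 258, "wx": 0, "wy": 0, "wz": -0.097, "fingers": 0}, {"dx": 73, "dy": 2, "dz": 258, "wx": 0, "wy": 0, "wz": -0.097, "fingers": 0}, {"dx": 73, "dy": 2, "dz": 258, "wx": 0, "wy": 0, "wz": -0.097, "fingers": 0}, {"dx": 73, "dy": 2, "dz": 258, "wx": 0, "wy": 0, "wz": -0.097, "fingers": 0}])

```text
time_s: 5.03
tcp_pos: [0.5002, -0.017, 0.0804]
eef_rot: [[-0.096, 0.995, -0.001], [0.995, 0.096, -0.0], [0.0, -0.001, -1.0]]
ft_force: [0.6, 0.2, 0.2]
gripper_width: -0.003
gripper_force: 0.0
```

```bash
python3 look.py w4; python3 - <<'E'
from fit import *
s=arm.read_state(); z=np.load('w4.npz'); C=cloud("wrist",s,z['d'])
X,Y,Z=C[...,0],C[...,1],C[...,2]
m=(X>.4)&(X<.7)&(Y>.03)&(Z>.012)&(Z<.026); print("board y-edge: ",np.percentile(Y[m],[0.2,1,99]),np.median(Z[m]))
m=(X>.58)&(X<.68)&(Y>.05)&(Z>.029)&(Z<.042); print(m.sum(), X[m].min() if m.sum() else 0)
m=(X>.38)&(X<.62)&(Y<.06)&(Z>.027)&(Z<.036);print("templ z",np.median(Z[m]))
E
```

```text
[ 0.5002 -0.017   0.0804] [[-0.096, 0.995, -0.001], [0.995, 0.096, -0.0], [0.0, -0.001, -1.0]] 5.0333 [0.6 0.2 0.2] -0.0025010525031757655
board y-edge:  [0.03024707 0.03112665 0.11297316] 0.019802779606030607
1251 0.6134613448345202
templ z 0.031656402135773185
```

View pics/w4.png

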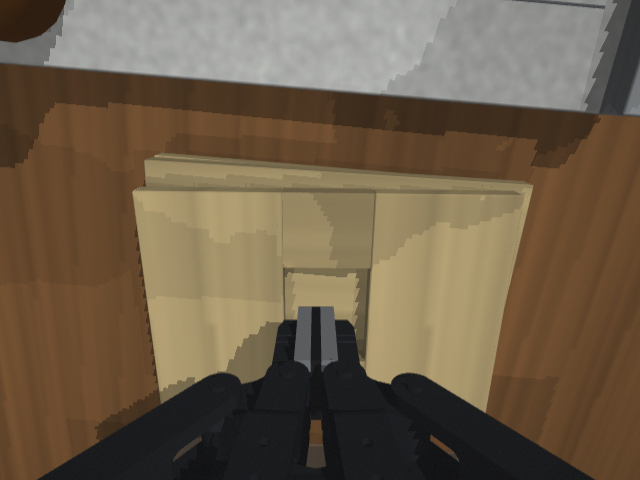

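Request:
servo_tool(moves=[{"dx": -5, "dy": 2.5, "dz": 15, "wx": 0, "wy": 0, "wz": 0, "fingers": 0}, {"dx": -5, "dy": 2.5, "dz": 25, "wx": 0, "wy": 0, "wz": 0, "fingers": 0}, {"dx": -5, "dy": 2.5, "dz": 33, "wx": 0, "wy": 0, "wz": 0, "fingers": 0}, {"dx": -5, "dy": 2.5, "dz": 39, "wx": 0, "wy": 0, "wz": 0, "fingers": 0}, {"dx": -5, "dy": 2.5, "dz": 39, "wx": 0, "wy": 0, "wz": 0, "fingers": 4}, {"dx": -5, "dy": 2.5, "dz": 39, "wx": 0, "wy": 0, "wz": 0, "fingers": 7}])

```text
time_s: 5.58
tcp_pos: [0.5035, -0.022, 0.0415]
eef_rot: [[-0.095, 0.995, -0.0], [0.995, 0.095, 0.0], [0.0, -0.0, -1.0]]
ft_force: [-0.0, -0.7, -0.4]
gripper_width: 0.081
gripper_force: 0.0
```

Request:
servo_tool(moves=[{"dx": 5, "dy": 0.6, "dz": 0, "wx": 0, "wy": 0, "wz": 0, "fingers": 7}, {"dx": 11, "dy": 1.3, "dz": 0, "wx": 0, "wy": 0, "wz": 0, "fingers": 7}, {"dx": 18, "dy": 2.1, "dz": 0, "wx": 0, "wy": 0, "wz": 0, "fingers": 7}, {"dx": 28, "dy": 3.3, "dz": 0, "wx": 0, "wy": 0, "wz": 0.005, "fingers": 7}, {"dx": 40, "dy": 4.8, "dz": 0, "wx": 0, "wy": 0, "wz": 0.01, "fingers": 7}, {"dx": 53, "dy": 6.3, "dz": 0, "wx": 0, "wy": 0, "wz": 0.015, "fingers": 7}, {"dx": 66, "dy": 7.8, "dz": 0, "wx": 0, "wy": 0, "wz": 0.02, "fingers": 7}, {"dx": 79, "dy": 9.4, "dz": 0, "wx": 0, "wy": 0, "wz": 0.026, "fingers": 7}, {"dx": 92, "dy": 11, "dz": 0, "wx": 0, "wy": 0, "wz": 0.032, "fingers": 7}, {"dx": 105, "dy": 12.5, "dz": 0, "wx": 0, "wy": 0, "wz": 0.038, "fingers": 7}, {"dx": 118, "dy": 14, "dz": 0, "wx": 0, "wy": 0, "wz": 0.044, "fingers": 7}, {"dx": 131, "dy": 15.6, "dz": 0, "wx": 0, "wy": 0, "wz": 0.05, "fingers": 7}, {"dx": 144, "dy": 17.1, "dz": 0, "wx": 0, "wy": 0, "wz": 0.056, "fingers": 7}, {"dx": 157, "dy": 18.7, "dz": 0, "wx": 0, "wy": 0, "wz": 0.062, "fingers": 7}, {"dx": 170, "dy": 20.2, "dz": 0, "wx": 0, "wy": 0, "wz": 0.068, "fingers": 7}, {"dx": 183, "dy": 21.8, "dz": 0, "wx": 0, "wy": 0, "wz": 0.073, "fingers": 7}, {"dx": 196, "dy": 23.3, "dz": 0, "wx": 0, "wy": 0, "wz": 0.077, "fingers": 7}, {"dx": 206, "dy": 24.5, "dz": 0, "wx": 0, "wy": 0, "wz": 0.077, "fingers": 7}, {"dx": 212, "dy": 25.3, "dz": 0, "wx": 0, "wy": 0, "wz": 0.077, "fingers": 7}, {"dx": 215, "dy": 25.5, "dz": 0, "wx": 0, "wy": 0, "wz": 0.077, "fingers": 7}])

```text
time_s: 7.25
tcp_pos: [0.5084, 0.1956, 0.0413]
eef_rot: [[-0.019, 1.0, 0.0], [1.0, 0.019, 0.0], [0.0, 0.0, -1.0]]
ft_force: [-0.5, -0.9, -0.0]
gripper_width: 0.087
gripper_force: 0.4
```

```bash
cat > tpl.py <<'E'
from fit import *
s,p,d=snap("wrist",'t.png')
print(np.array(s["tcp_pos"]).round(4),s["time_s"],np.array(s["ft_force"]).round(1))
for n in("scene","top"):
    s2,p,d=snap(n)
    cv2.imwrite('pics/%s_%d.png'%(n,int(s2["time_s"]*100)),p[:,:,::-1])
    for q in arm.regions_of(n,"template")[:4]:
        m=q["mask"]; med=np.median(p[m],0)
        if med[1]<.6*med[0]: continue
        u=cv2.findContours(m.astype(np.uint8),0,cv2.CHAIN_APPROX_NONE)[0]; u=max(u,key=len)[:,0]
        P=np.array([atz(n,s2,a,b,.028) for a,b in u]); rect(P,(n,"templ",round(q["p"],2),med.astype(int)))
    C=cloud(n,s2,d); X,Y,Z=C[...,0],C[...,1],C[...,2]
    m=(X>.59)&(X<.65)&(Y>.06)&(Y<.41)&(Z>.0295)&(Z<.037); rect(C[m],"fence")
    for t in("low_b","low_a"):
        for q in arm.spot_point(n,t)[:1]:
            print(n,t,round(q["p"],2),atz(n,s2,q["centre"][0]*640,q["centre"][1]*480,.02).round(4))
E
python3 tpl.py
```

```text
[0.5084 0.1956 0.0413] 7.25 [-0.5 -0.9 -0. ]
('scene', 'templ', 0.68, array([227, 207, 163])) 206 c [510.8 185. ] sz [178.7 121.5] ang 1.43 z [0.028 0.028 0.028]
fence 674 c [608.6 233.8] sz [ 40.7 320.1] ang 0.98 z [0.0302 0.0338 0.0366]
scene low_b 0.68 [ 0.5051 -0.0283  0.02  ]
scene low_a 0.68 [ 0.5051 -0.0283  0.02  ]
('top', 'templ', 0.51, array([249, 236, 177])) 72 c [550.8 145.6] sz [85.1 40.1] ang 1.23 z [0.028 0.028 0.028]
fence 155 c [608.9 233.8] sz [ 35.8 318.1] ang 0.6 z [0.0301 0.0334 0.0364]
top low_b 0.84 [ 0.5145 -0.019   0.02  ]
top low_a 0.84 [ 0.5145 -0.019   0.02  ]
```

Request:
servo_tool(moves=[{"dx": -1, "dy": 4, "dz": 0.5, "wx": 0, "wy": 0, "wz": 0.003, "fingers": 7}, {"dx": -2, "dy": 8, "dz": 0.5, "wx": 0, "wy": 0, "wz": 0.003, "fingers": 7}, {"dx": -3, "dy": 12, "dz": 0.5, "wx": 0, "wy": 0, "wz": 0.003, "fingers": 7}, {"dx": -3, "dy": 15, "dz": 0.5, "wx": 0, "wy": 0, "wz": 0.003, "fingers": 7}, {"dx": -3, "dy": 17, "dz": 0.5, "wx": 0, "wy": 0, "wz": 0.003, "fingers": 7}, {"dx": -3, "dy": 18, "dz": 0.5, "wx": 0, "wy": 0, "wz": 0.003, "fingers": 7}])

```text
time_s: 8.2
tcp_pos: [0.527, 0.1917, 0.0407]
eef_rot: [[-0.015, 1.0, -0.0], [1.0, 0.015, -0.0], [-0.0, -0.0, -1.0]]
ft_force: [-0.9, 0.2, 0.8]
gripper_width: 0.084
gripper_force: 0.4
```

Request:
servo_tool(moves=[{"dx": 0, "dy": 1, "dz": 0, "wx": 0, "wy": 0, "wz": 0, "fingers": 7}, {"dx": 0, "dy": 1, "dz": 0, "wx": 0, "wy": 0, "wz": 0, "fingers": 7}])

```text
time_s: 8.37
tcp_pos: [0.5277, 0.1918, 0.0408]
eef_rot: [[-0.015, 1.0, 0.0], [1.0, 0.015, -0.0], [-0.0, 0.0, -1.0]]
ft_force: [0.9, 0.2, 0.2]
gripper_width: 0.081
gripper_force: 0.0
```

Request:
servo_tool(moves=[{"dx": 0, "dy": 1, "dz": 0, "wx": 0, "wy": 0, "wz": 0, "fingers": 7}, {"dx": 0, "dy": 1.5, "dz": 0, "wx": 0, "wy": 0, "wz": 0, "fingers": 7}])

```text
time_s: 8.53
tcp_pos: [0.5291, 0.1918, 0.0408]
eef_rot: [[-0.015, 1.0, -0.0], [1.0, 0.015, -0.0], [-0.0, -0.0, -1.0]]
ft_force: [0.0, 0.5, 0.4]
gripper_width: 0.08
gripper_force: 0.2
```

Request:
servo_tool(moves=[{"dx": 0, "dy": 1, "dz": 0, "wx": 0, "wy": 0, "wz": 0, "fingers": 7}, {"dx": 0, "dy": 1.5, "dz": 0, "wx": 0, "wy": 0, "wz": 0, "fingers": 7}])

```text
time_s: 8.7
tcp_pos: [0.5307, 0.1918, 0.0408]
eef_rot: [[-0.015, 1.0, 0.0], [1.0, 0.015, 0.0], [0.0, 0.0, -1.0]]
ft_force: [-1.2, -0.3, -0.4]
gripper_width: 0.088
gripper_force: 0.2
```

```bash
python3 tpl.py
```

```text
[0.5307 0.1918 0.0408] 8.7 [-1.2 -0.3 -0.4]
('scene', 'templ', 0.91, array([227, 207, 163])) 202 c [518.9 184.1] sz [121.3 174.3] ang 89.9 z [0.028 0.028 0.028]
fence 744 c [609.2 233.8] sz [ 41.5 319.9] ang 1.19 z [0.0299 0.0334 0.0364]
scene low_b 0.85 [ 0.5234 -0.0236  0.02  ]
scene low_a 0.85 [ 0.5234 -0.0236  0.02  ]
('top', 'templ', 0.72, array([249, 238, 176])) 53 c [574.1 143.2] sz [61.9 34.4] ang 1.23 z [0.028 0.028 0.028]
fence 183 c [607.8 234.1] sz [ 36.3 319.1] ang 1.05 z [0.0299 0.0331 0.0366]
top low_b 0.61 [ 0.5028 -0.018   0.02  ]
top low_a 0.61 [ 0.5028 -0.018   0.02  ]
```

Request:
servo_tool(moves=[{"dx": 0, "dy": 1, "dz": 0, "wx": 0, "wy": 0, "wz": 0, "fingers": 7}, {"dx": 0, "dy": 2, "dz": 0, "wx": 0, "wy": 0, "wz": 0, "fingers": 7}])

```text
time_s: 9.32
tcp_pos: [0.5326, 0.1919, 0.0408]
eef_rot: [[-0.015, 1.0, -0.0], [1.0, 0.015, 0.0], [0.0, -0.0, -1.0]]
ft_force: [-0.1, -0.3, -0.7]
gripper_width: 0.084
gripper_force: 0.3
```

Request:
servo_tool(moves=[{"dx": 0, "dy": 1, "dz": 0, "wx": 0, "wy": 0, "wz": 0, "fingers": 7}, {"dx": 0, "dy": 1.5, "dz": 0, "wx": 0, "wy": 0, "wz": 0, "fingers": 7}])

```text
time_s: 9.48
tcp_pos: [0.5342, 0.1919, 0.0408]
eef_rot: [[-0.015, 1.0, -0.0], [1.0, 0.015, 0.0], [0.0, -0.0, -1.0]]
ft_force: [-0.9, 0.2, 0.7]
gripper_width: 0.086
gripper_force: 0.4
```

```bash
python3 look.py w5; python3 - <<'E'
import cv2; p=cv2.imread('pics/w5.png'); cv2.imwrite('pics/w5c.png',cv2.resize(p[:,:],(800,600)))
E
```

```text
[0.5342 0.1919 0.0408] [[-0.015, 1.0, -0.0], [1.0, 0.015, 0.0], [0.0, -0.0, -1.0]] 9.4833 [-0.9  0.2  0.7] 0.0861584797989909
```

View pics/w5c.png

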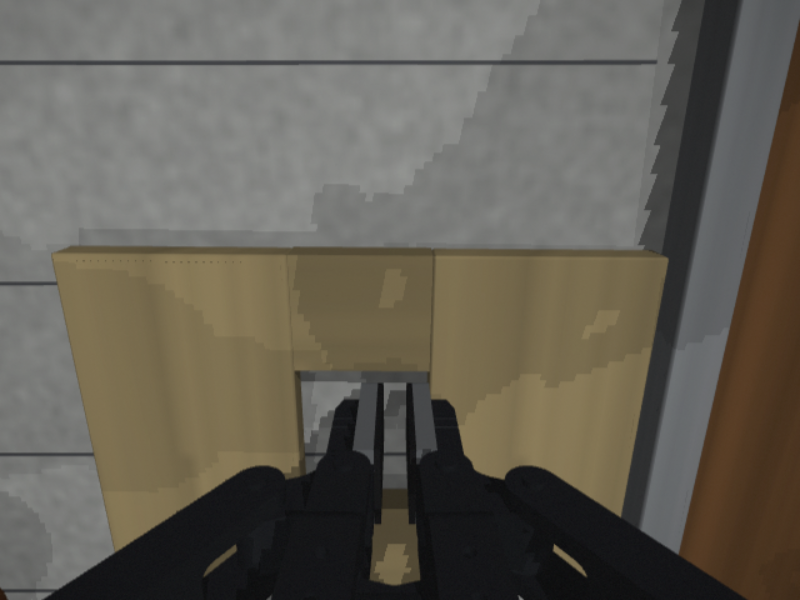

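The fingers press the slot's right edge. The template's right edge at px (655,300) is nearly at the fence's dark face, so I push on until a force shows.

Request:
servo_tool(moves=[{"dx": 0, "dy": 0.7, "dz": 0, "wx": 0, "wy": 0, "wz": 0, "fingers": 7}, {"dx": 0, "dy": 1.5, "dz": 0, "wx": 0, "wy": 0, "wz": 0, "fingers": 7}])

```text
time_s: 9.7
tcp_pos: [0.5356, 0.1919, 0.0408]
eef_rot: [[-0.015, 1.0, -0.0], [1.0, 0.015, -0.0], [-0.0, -0.0, -1.0]]
ft_force: [-0.3, -0.4, -0.1]
gripper_width: 0.082
gripper_force: 0.3
```

Request:
servo_tool(moves=[{"dx": 0, "dy": 0.7, "dz": 0, "wx": 0, "wy": 0, "wz": 0, "fingers": 7}, {"dx": 0, "dy": 1.5, "dz": 0, "wx": 0, "wy": 0, "wz": 0, "fingers": 7}])

```text
time_s: 9.87
tcp_pos: [0.5371, 0.1919, 0.0408]
eef_rot: [[-0.015, 1.0, -0.0], [1.0, 0.015, -0.0], [-0.0, -0.0, -1.0]]
ft_force: [-3.5, -1.1, 1.6]
gripper_width: 0.082
gripper_force: 1.6
```

Request:
servo_tool(moves=[{"dx": 0, "dy": 0.5, "dz": 0, "wx": 0, "wy": 0, "wz": 0, "fingers": 7}, {"dx": 0, "dy": 1, "dz": 0, "wx": 0, "wy": 0, "wz": 0, "fingers": 7}, {"dx": 0, "dy": 1, "dz": 0, "wx": 0, "wy": 0, "wz": 0, "fingers": 7}])

```text
time_s: 10.12
tcp_pos: [0.5373, 0.1918, 0.0406]
eef_rot: [[-0.015, 1.0, -0.002], [1.0, 0.015, -0.0], [-0.0, -0.002, -1.0]]
ft_force: [-6.1, -1.6, 3.8]
gripper_width: 0.079
gripper_force: 3.3
```

```bash
python3 - <<'E'
from fit import *
s,p,d=snap("wrist",'w6.png'); C=cloud("wrist",s,d); X,Y,Z=C[...,0],C[...,1],C[...,2]
cv2.imwrite('pics/w6c.png',cv2.resize(p[180:400,420:640,::-1],(660,660))[:600])
E
```

```text
(no output)
```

View pics/w6c.png

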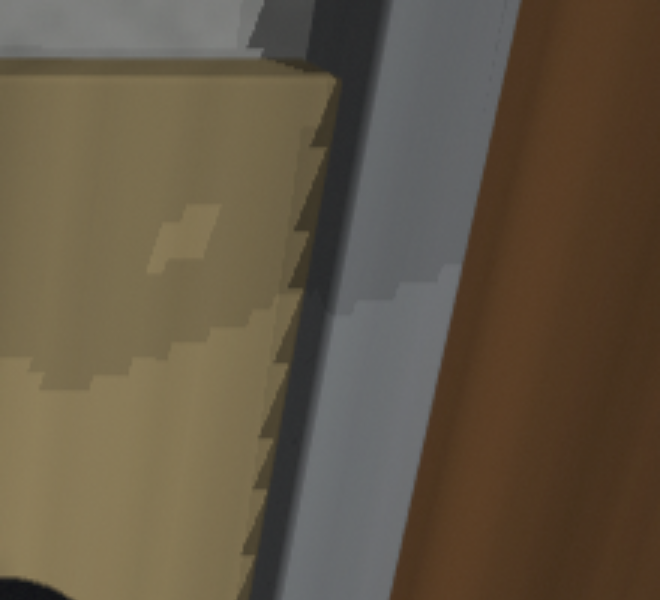

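The template's right edge is at the fence face, with a dark strip between (crop px (338,75) to (247,595)). I check quantitatively that it is parallel and flush.

```bash
python3 - <<'E'
from fit import *
s=arm.read_state()
f=lambda x,y,z:atz("wrist",s,420+x/3,180+y/3,z)
a,b=f(338,75,.028),f(247,595,.028); c,e=f(388,10,.033),f(277,590,.033)
print(a,b,c,e)
for p,q in((a,b),(c,e)): print(np.degrees(np.arctan2(-(q-p)[0]*np.sign((q-p)[1]),abs((q-p)[1]))))
print(cam("wrist",s)[:2])
p=cv2.cvtColor(cv2.imread('pics/w6.png'),6).astype(int)
T=[];F=[]
for v in range(208,380,6):
    r=p[v]; print(v,r[496:556].tolist()) if v in(226,340) else 0
E
```

```text
[0.61085115 0.24383219 0.028     ] [0.61206    0.17293371 0.028     ] [0.6122146  0.25232785 0.033     ] [0.61303556 0.17752574 0.033     ]
0.9768207721418092
0.6287992074157142
(array([[ 0.99986204,  0.01640861,  0.00258155],
       [ 0.01634896, -0.94469536, -0.32754142],
       [-0.00293572,  0.32753844, -0.94483329]]), array([0.53632776, 0.27734326, 0.16684868]))
226 [106, 105, 106, 106, 105, 105, 104, 104, 103, 104, 102, 103, 102, 102, 100, 101, 100, 99, 100, 98, 97, 97, 97, 97, 89, 90, 90, 89, 68, 56, 56, 57, 58, 56, 52, 43, 42, 44, 42, 45, 43, 44, 44, 54, 63, 73, 90, 104, 103, 103, 103, 103, 102, 101, 101, 101, 101, 100, 98, 98]
340 [110, 110, 110, 109, 108, 108, 110, 109, 102, 80, 69, 69, 70, 64, 50, 47, 48, 49, 48, 48, 48, 49, 60, 74, 85, 103, 110, 112, 111, 112, 111, 109, 110, 109, 109, 108, 107, 106, 106, 106, 107, 107, 106, 107, 108, 108, 108, 108, 108, 110, 109, 110, 111, 109, 110, 111, 110, 110, 109, 109]
```

Flush: both edges lie within about 1 mm of each other and 0.3° of parallel, with contact force felt. I let go and lift.

Request:
servo_tool(moves=[{"dx": -3, "dy": -3, "dz": 0, "wx": 0, "wy": 0, "wz": 0, "fingers": 5}, {"dx": -5, "dy": -6, "dz": 0, "wx": 0, "wy": 0, "wz": 0, "fingers": 0}, {"dx": -5, "dy": -6, "dz": -5, "wx": 0, "wy": 0, "wz": 0, "fingers": 0}, {"dx": -5, "dy": -6, "dz": -30, "wx": 0, "wy": 0, "wz": 0, "fingers": 0}, {"dx": -5, "dy": -6, "dz": -70, "wx": 0, "wy": 0, "wz": 0, "fingers": 0}, {"dx": -30, "dy": -16, "dz": -110, "wx": 0, "wy": 0, "wz": 0, "fingers": 0}, {"dx": -70, "dy": -36, "dz": -150, "wx": 0, "wy": 0, "wz": 0, "fingers": 0}, {"dx": -110, "dy": -50, "dz": -190, "wx": 0, "wy": 0, "wz": 0, "fingers": 0}, {"dx": -150, "dy": -60, "dz": -220, "wx": 0, "wy": 0, "wz": 0, "fingers": 0}, {"dx": -190, "dy": -60, "dz": -250, "wx": 0, "wy": 0, "wz": 0, "fingers": 0}, {"dx": -230, "dy": -60, "dz": -260, "wx": 0, "wy": 0, "wz": 0, "fingers": 0}, {"dx": -270, "dy": -60, "dz": -260, "wx": 0, "wy": 0, "wz": 0, "fingers": 0}, {"dx": -310, "dy": -60, "dz": -260, "wx": 0, "wy": 0, "wz": 0, "fingers": 0}, {"dx": -350, "dy": -60, "dz": -260, "wx": 0, "wy": 0, "wz": 0, "fingers": 0}, {"dx": -390, "dy": -60, "dz": -260, "wx": 0, "wy": 0, "wz": 0, "fingers": 0}, {"dx": -420, "dy": -60, "dz": -260, "wx": 0, "wy": 0, "wz": 0, "fingers": 0}, {"dx": -420, "dy": -60, "dz": -260, "wx": 0, "wy": 0, "wz": 0, "fingers": 0}, {"dx": -420, "dy": -60, "dz": -260, "wx": 0, "wy": 0, "wz": 0, "fingers": 0}])

```text
time_s: 11.67
tcp_pos: [0.4838, -0.234, 0.3008]
eef_rot: [[-0.01, 1.0, 0.0], [1.0, 0.01, -0.001], [-0.001, 0.0, -1.0]]
ft_force: [1.6, -0.8, -0.4]
gripper_width: 0.002
gripper_force: 0.0
```

```bash
python3 tpl.py; python3 look.py w7 weight_mid can_mid block_mid handle tray hood; python3 - <<'E'
from fit import *
s=arm.read_state(); z=np.load('w7.npz'); C=cloud("wrist",s,z['d']); X,Y,Z=C[...,0],C[...,1],C[...,2]
m=(X>.4)&(X<.55)&(Y>-.36)&(Y<-.2)&(Z>.125)&(Z<.17); print(m.sum()); 
if m.sum()>9: rect(C[m],"handle")
for t in("weight_mid","can_mid","block_mid"):
    for q in arm.regions_of("wrist",t)[:2]: print(t,q["p"],q["centre"][0]*640,q["centre"][1]*480)
E
```

```text
[ 0.4838 -0.234   0.3008] 11.6667 [ 1.6 -0.8 -0.4]
('scene', 'templ', 0.75, array([125, 120, 125])) 103 c [783.3 -74.2] sz [111.9  87.5] ang 26.54 z [0.028 0.028 0.028]
('scene', 'templ', 0.74, array([225, 206, 162])) 158 c [521.5 182.3] sz [166.3 123.1] ang 0.45 z [0.028 0.028 0.028]
fence 755 c [610.7 234.1] sz [319.6  40.1] ang 89.78 z [0.03   0.0336 0.0364]
scene low_b 0.55 [ 0.5157 -0.0334  0.02  ]
scene low_a 0.55 [ 0.5157 -0.0334  0.02  ]
('top', 'templ', 0.74, array([235, 216, 152])) 197 c [525.1 183.9] sz [171.3 120.9] ang 0.18 z [0.028 0.028 0.028]
fence 524 c [608.9 233.9] sz [ 36.9 318.1] ang 0.34 z [0.0298 0.0326 0.0364]
top low_b 0.78 [ 0.5116 -0.0241  0.02  ]
top low_a 0.78 [ 0.5116 -0.0241  0.02  ]
[ 0.4846 -0.2281  0.301 ] [[-0.016, 1.0, 0.0], [1.0, 0.016, -0.0], [-0.0, 0.0, -1.0]] 12.1167 [-0.3  0.2  0.2] 0.004008198792497572
weight_mid 0.2 312 450 [ 0.486 -0.557  0.023] [ 0.4868 -0.5565  0.025 ]
handle 0.86 294 292 [ 0.47  -0.274  0.158] [ 0.4635 -0.3395  0.025 ]
tray 0.61 303 239 [ 0.475 -0.252  0.105] [ 0.4726 -0.2796  0.025 ]
hood 0.63 297 235 [ 0.47  -0.249  0.104] [ 0.4672 -0.2754  0.025 ]
1821
handle 1821 c [ 469.9 -281.5] sz [15.9 43.4] ang 60.06 z [0.1284 0.1545 0.1628]
block_mid 0.26 374.912 203.28
```

View pics/w7.png

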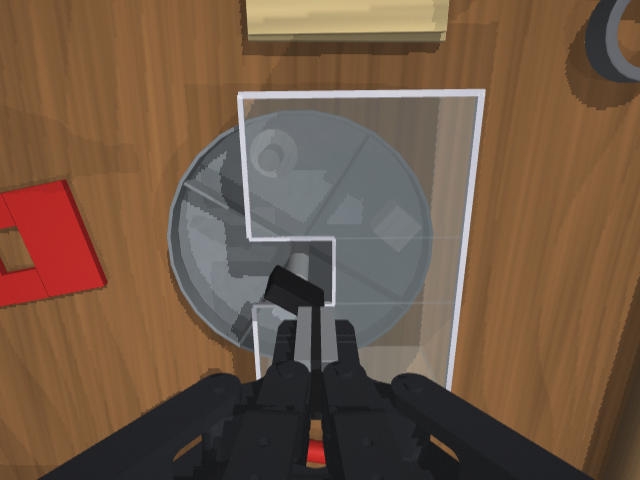

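The weight is the disc with the inner round grip at px (270,152), in the tray bin on the stack side. The block is at (398,228), and the handle's bar is at (294,288). Next I work out the turn and the approach.

```bash
python3 - <<'E'
from h import *
s=arm.read_state(); print(np.array(s["qpos"]).round(3),s["tcp_pos"],s["time_s"])
R=np.array(s["eef_rot"]); print(np.degrees(np.arctan2(R[1,1],R[0,1])))
for z in (.091,.049): print(atz("wrist",s,269,152,z).round(4), np.degrees(np.arctan2(*(atz("wrist",s,269,152,z)-[.47,-.2815,0])[[1,0]])))
t=np.array([.470,-.2813,.25]); print(((t-s["tcp_pos"])@R*1000).round(1))
E
```

```text
[-0.441  0.289  0.196  1.478  0.     1.114] [ 0.48438118 -0.22892134  0.30079447] 12.6167
0.8577141477806456
[ 0.4463 -0.1848  0.091 ] 103.76482391487984
[ 0.4417 -0.1899  0.049 ] 107.17908719629835
[-52.2 -15.2  50.8]
```

Request:
servo_tool(grip_force=20, moves=[{"dx": -52, "dy": -15, "dz": 51, "wx": 0, "wy": 0, "wz": -1.033, "fingers": 40}, {"dx": -52, "dy": -15, "dz": 51, "wx": 0, "wy": 0, "wz": -1.033, "fingers": 40}, {"dx": -52, "dy": -15, "dz": 51, "wx": 0, "wy": 0, "wz": -1.033, "fingers": 40}, {"dx": -52, "dy": -15, "dz": 51, "wx": 0, "wy": 0, "wz": -1.033, "fingers": 40}, {"dx": -52, "dy": -15, "dz": 51, "wx": 0, "wy": 0, "wz": -1.033, "fingers": 40}, {"dx": -52, "dy": -15, "dz": 51, "wx": 0, "wy": 0, "wz": -1.033, "fingers": 40}, {"dx": -52, "dy": -15, "dz": 51, "wx": 0, "wy": 0, "wz": -1.033, "fingers": 40}, {"dx": -52, "dy": -15, "dz": 51, "wx": 0, "wy": 0, "wz": -1.033, "fingers": 40}, {"dx": -52, "dy": -15, "dz": 60, "wx": 0, "wy": 0, "wz": -1.033, "fingers": 40}, {"dx": -52, "dy": -15, "dz": 80, "wx": 0, "wy": 0, "wz": -1.033, "fingers": 40}, {"dx": -52, "dy": -15, "dz": 105, "wx": 0, "wy": 0, "wz": -1.033, "fingers": 40}, {"dx": -52, "dy": -15, "dz": 125, "wx": 0, "wy": 0, "wz": -1.033, "fingers": 40}, {"dx": -52, "dy": -15, "dz": 143, "wx": 0, "wy": 0, "wz": -1.033, "fingers": 40}, {"dx": -52, "dy": -15, "dz": 153, "wx": 0, "wy": 0, "wz": -1.033, "fingers": 40}, {"dx": -52, "dy": -15, "dz": 153, "wx": 0, "wy": 0, "wz": -1.033, "fingers": 40}])

```text
time_s: 13.87
tcp_pos: [0.4692, -0.2806, 0.1459]
eef_rot: [[-0.866, 0.499, -0.003], [0.499, 0.866, 0.002], [0.003, 0.0, -1.0]]
ft_force: [-1.1, 0.4, -1.0]
gripper_width: 0.47
gripper_force: 0.0
```

Request:
servo_tool(moves=[{"dx": 0, "dy": 0, "dz": 0, "wx": 0, "wy": 0, "wz": 0, "fingers": 14}, {"dx": 0, "dy": 0, "dz": 0, "wx": 0, "wy": 0, "wz": 0, "fingers": 10}, {"dx": 0, "dy": 0, "dz": 0, "wx": 0, "wy": 0, "wz": 0, "fingers": 10}, {"dx": 0, "dy": 0, "dz": 0, "wx": 0, "wy": 0, "wz": 0, "fingers": 10}, {"dx": 0, "dy": 0, "dz": 0, "wx": 0, "wy": 0, "wz": 0, "fingers": 10}])

```text
time_s: 14.28
tcp_pos: [0.4698, -0.2831, 0.1491]
eef_rot: [[-0.866, 0.501, -0.0], [0.501, 0.866, -0.004], [-0.002, -0.004, -1.0]]
ft_force: [-8.0, -13.9, 0.4]
gripper_width: 0.158
gripper_force: 23.9
```

Request:
servo_tool(moves=[{"dx": 0, "dy": -2.5, "dz": 0, "wx": 0, "wy": 0, "wz": 0, "fingers": 10}, {"dx": 0, "dy": -2.5, "dz": 0, "wx": 0, "wy": 0, "wz": -0.05, "fingers": 10}, {"dx": 0, "dy": -2.5, "dz": 0, "wx": 0, "wy": 0, "wz": -0.13, "fingers": 10}, {"dx": 0, "dy": -2.5, "dz": 0, "wx": 0, "wy": 0, "wz": -0.23, "fingers": 10}, {"dx": 0, "dy": -2.5, "dz": 0, "wx": 0, "wy": 0, "wz": -0.33, "fingers": 10}, {"dx": 0, "dy": -2.5, "dz": 0, "wx": 0, "wy": 0, "wz": -0.43, "fingers": 10}, {"dx": 0, "dy": -2.5, "dz": 0, "wx": 0, "wy": 0, "wz": -0.53, "fingers": 10}, {"dx": 0, "dy": -2.5, "dz": 0, "wx": 0, "wy": 0, "wz": -0.63, "fingers": 10}, {"dx": 0, "dy": -2.5, "dz": 0, "wx": 0, "wy": 0, "wz": -0.73, "fingers": 10}, {"dx": 0, "dy": -2.5, "dz": 0, "wx": 0, "wy": 0, "wz": -0.83, "fingers": 10}, {"dx": 0, "dy": -2.5, "dz": 0, "wx": 0, "wy": 0, "wz": -0.93, "fingers": 10}, {"dx": 0, "dy": -2.5, "dz": 0, "wx": 0, "wy": 0, "wz": -1.03, "fingers": 10}, {"dx": 0, "dy": -2.5, "dz": 0, "wx": 0, "wy": 0, "wz": -1.13, "fingers": 10}, {"dx": 0, "dy": -2.5, "dz": 0, "wx": 0, "wy": 0, "wz": -1.22, "fingers": 10}, {"dx": 0, "dy": -2.5, "dz": 0, "wx": 0, "wy": 0, "wz": -1.28, "fingers": 10}, {"dx": 0, "dy": -2.5, "dz": 0, "wx": 0, "wy": 0, "wz": -1.31, "fingers": 10}, {"dx": 0, "dy": -2.5, "dz": 0, "wx": 0, "wy": 0, "wz": -1.31, "fingers": 10}])

```text
time_s: 15.7
tcp_pos: [0.4697, -0.2837, 0.1491]
eef_rot: [[-0.705, -0.71, 0.002], [-0.71, 0.705, -0.001], [-0.001, -0.002, -1.0]]
ft_force: [1.0, -0.4, 4.4]
gripper_width: 0.158
gripper_force: 25.1
```

Request:
servo_tool(moves=[{"dx": 0, "dy": 0, "dz": 0, "wx": 0, "wy": 0, "wz": 0, "fingers": 40}, {"dx": 0, "dy": 0, "dz": 0, "wx": 0, "wy": 0, "wz": 0, "fingers": 40}, {"dx": 0, "dy": 0, "dz": -20, "wx": 0, "wy": 0, "wz": 0, "fingers": 40}, {"dx": 0, "dy": 0, "dz": -50, "wx": 0, "wy": 0, "wz": 0, "fingers": 60}, {"dx": 0, "dy": 0, "dz": -90, "wx": 0, "wy": 0, "wz": 0.12, "fingers": 60}, {"dx": 0, "dy": 0, "dz": -130, "wx": 0, "wy": 0, "wz": 0.24, "fingers": 60}, {"dx": 0, "dy": 0, "dz": -150, "wx": 0, "wy": 0, "wz": 0.36, "fingers": 60}, {"dx": 0, "dy": 0, "dz": -150, "wx": 0, "wy": 0, "wz": 0.48, "fingers": 60}, {"dx": 0, "dy": 0, "dz": -150, "wx": 0, "wy": 0, "wz": 0.6, "fingers": 60}, {"dx": 0, "dy": 0, "dz": -150, "wx": 0, "wy": 0, "wz": 0.72, "fingers": 60}, {"dx": 0, "dy": 0, "dz": -150, "wx": 0, "wy": 0, "wz": 0.78, "fingers": 60}, {"dx": 0, "dy": 0, "dz": -150, "wx": 0, "wy": 0, "wz": 0.78, "fingers": 60}])

```text
time_s: 16.7
tcp_pos: [0.4689, -0.2833, 0.298]
eef_rot: [[-1.0, -0.003, -0.0], [-0.003, 1.0, -0.0], [0.0, -0.0, -1.0]]
ft_force: [0.2, 0.0, 0.9]
gripper_width: 0.702
gripper_force: 0.0
```

```bash
python3 look.py w8 weight_mid can_mid block_mid; python3 - <<'E'
from fit import *
s=arm.read_state(); z=np.load('w8.npz'); C=cloud("wrist",s,z['d']); X,Y,Z=C[...,0],C[...,1],C[...,2]
m=(X>.33)&(X<.43)&(Y>-.36)&(Y<-.2)&(Z>.065)&(Z<.098); print(m.sum())
if m.sum()>9: rect(C[m],"grip"); g=C[m]; g=g[g[:,2]>.086]; print(g.mean(0),len(g)); v,u=np.nonzero(m&(Z>.086)); print(u.mean(),v.mean())
m=(X>.33)&(X<.43)&(Y>-.36)&(Y<-.2)&(Z>.043)&(Z<.054); rect(C[m],"puck")
E
```

```text
[ 0.4689 -0.2833  0.298 ] [[-1.0, -0.003, -0.0], [-0.003, 1.0, -0.0], [0.0, -0.0, -1.0]] 16.7 [0.2 0.  0.9] 0.701566837793912
weight_mid 0.6 313 86 [ 0.376 -0.284  0.093] [ 0.3744 -0.2841  0.025 ]
block_mid 0.53 31 204 [ 0.484 -0.563  0.023] [ 0.4849 -0.562   0.025 ]
468
grip 468 c [ 374.5 -282.4] sz [17.1 17.5] ang 25.9 z [0.0901 0.0914 0.0927]
[ 0.37444424 -0.28240056  0.09139241] 468
316.40811965811963 84.28418803418803
puck 3350 c [ 384.9 -280. ] sz [ 89.5 159.8] ang 0.09 z [0.0441 0.0483 0.0509]
```

View pics/w8.png

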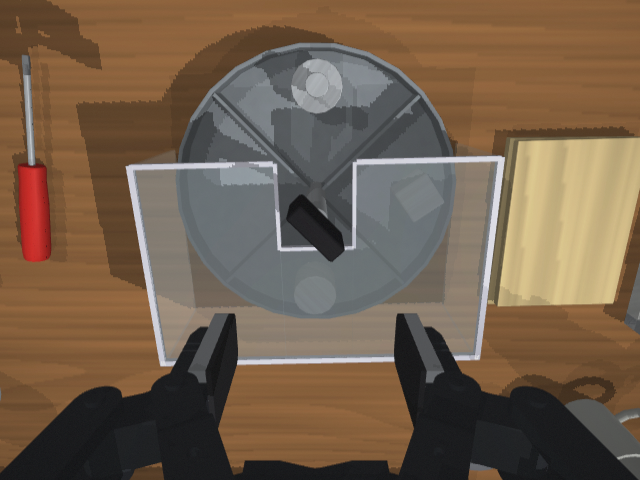

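The weight stands alone at px (317,85), on the open side. The grip top is at (0.3745, -0.2824, 0.091).

Request:
servo_tool(grip_force=40, moves=[{"dx": 40, "dy": 1, "dz": 20, "wx": 0, "wy": 0, "wz": 0, "fingers": 55}, {"dx": 80, "dy": 1, "dz": 40, "wx": 0, "wy": 0, "wz": 0, "fingers": 55}, {"dx": 94.5, "dy": 1, "dz": 80, "wx": 0, "wy": 0, "wz": 0, "fingers": 55}, {"dx": 94.5, "dy": 1, "dz": 120, "wx": 0, "wy": 0, "wz": 0, "fingers": 55}, {"dx": 94.5, "dy": 1, "dz": 155, "wx": 0, "wy": 0, "wz": 0, "fingers": 55}, {"dx": 94.5, "dy": 1, "dz": 185, "wx": 0, "wy": 0, "wz": 0, "fingers": 55}, {"dx": 94.5, "dy": 1, "dz": 208, "wx": 0, "wy": 0, "wz": 0, "fingers": 55}, {"dx": 94.5, "dy": 1, "dz": 223, "wx": 0, "wy": 0, "wz": 0, "fingers": 50}, {"dx": 94.5, "dy": 1, "dz": 223, "wx": 0, "wy": 0, "wz": 0, "fingers": 30}])

```text
time_s: 17.65
tcp_pos: [0.3728, -0.2818, 0.0721]
eef_rot: [[-1.0, -0.008, -0.004], [-0.008, 1.0, 0.003], [0.004, 0.003, -1.0]]
ft_force: [-1.1, 0.7, -1.0]
gripper_width: 0.461
gripper_force: 0.0
```

Request:
servo_tool(moves=[{"dx": 0, "dy": 0, "dz": 0, "wx": 0, "wy": 0, "wz": 0, "fingers": 18}, {"dx": 0, "dy": 0, "dz": 0, "wx": 0, "wy": 0, "wz": 0, "fingers": 12}, {"dx": 0, "dy": 0, "dz": 0, "wx": 0, "wy": 0, "wz": 0, "fingers": 10}, {"dx": 0, "dy": 0, "dz": 0, "wx": 0, "wy": 0, "wz": 0, "fingers": 10}, {"dx": 0, "dy": 0, "dz": 0, "wx": 0, "wy": 0, "wz": 0, "fingers": 10}])

```text
time_s: 18.07
tcp_pos: [0.375, -0.2834, 0.0758]
eef_rot: [[-1.0, -0.007, 0.001], [-0.007, 1.0, -0.001], [-0.001, -0.001, -1.0]]
ft_force: [-1.6, 0.4, 7.9]
gripper_width: 0.188
gripper_force: 40.0
```

Request:
servo_tool(grip_force=50, moves=[{"dx": 0, "dy": 0, "dz": -8, "wx": 0, "wy": 0, "wz": 0, "fingers": 10}, {"dx": 0, "dy": 0, "dz": -25, "wx": 0, "wy": 0, "wz": 0, "fingers": 10}, {"dx": 0, "dy": 0, "dz": -50, "wx": 0, "wy": 0, "wz": 0, "fingers": 10}, {"dx": 0, "dy": 0, "dz": -80, "wx": 0, "wy": 0, "wz": 0, "fingers": 10}, {"dx": 0, "dy": 0, "dz": -110, "wx": 0, "wy": 0, "wz": 0, "fingers": 10}, {"dx": 0, "dy": 6, "dz": -135, "wx": 0, "wy": 0, "wz": 0, "fingers": 10}, {"dx": -3, "dy": 20, "dz": -150, "wx": 0, "wy": 0, "wz": 0, "fingers": 10}, {"dx": -8, "dy": 42, "dz": -155, "wx": 0, "wy": 0, "wz": 0, "fingers": 10}, {"dx": -15, "dy": 72, "dz": -155, "wx": 0, "wy": 0, "wz": 0, "fingers": 10}, {"dx": -23, "dy": 105, "dz": -155, "wx": 0, "wy": 0, "wz": 0, "fingers": 10}, {"dx": -31, "dy": 140, "dz": -155, "wx": 0, "wy": 0, "wz": 0, "fingers": 10}, {"dx": -39, "dy": 175, "dz": -155, "wx": 0, "wy": 0, "wz": 0, "fingers": 10}, {"dx": -47, "dy": 210, "dz": -155, "wx": 0, "wy": 0, "wz": 0, "fingers": 10}, {"dx": -55, "dy": 245, "dz": -155, "wx": 0, "wy": 0, "wz": 0, "fingers": 10}, {"dx": -63, "dy": 280, "dz": -155, "wx": 0, "wy": 0, "wz": 0, "fingers": 10}, {"dx": -71, "dy": 315, "dz": -155, "wx": 0, "wy": 0, "wz": 0, "fingers": 10}, {"dx": -79, "dy": 350, "dz": -155, "wx": 0, "wy": 0, "wz": 0, "fingers": 10}, {"dx": -86, "dy": 380, "dz": -155, "wx": 0, "wy": 0, "wz": 0, "fingers": 10}, {"dx": -91, "dy": 402, "dz": -155, "wx": 0, "wy": 0, "wz": 0, "fingers": 10}, {"dx": -94, "dy": 415, "dz": -155, "wx": 0, "wy": 0, "wz": 0, "fingers": 10}])

```text
time_s: 19.73
tcp_pos: [0.4654, 0.135, 0.2302]
eef_rot: [[-1.0, -0.009, -0.0], [-0.009, 1.0, 0.0], [0.0, 0.0, -1.0]]
ft_force: [-0.0, -0.2, -4.3]
gripper_width: 0.184
gripper_force: 49.4
```

```bash
python3 tpl.py; python3 - <<'E'
from fit import *
s,p,d=snap("wrist"); print(np.array(s["ft_force"]).round(2),s["gripper_width"],s["tcp_pos"]); R=np.array(s["eef_rot"]);print(R.round(3).tolist())
print(((np.array([.474,.184,.10])-s["tcp_pos"])@R*1000).round(1))
C=cloud("wrist",s,d);X,Y,Z=C[...,0],C[...,1],C[...,2]
m=(X>.4)&(X<.64)&(Y>.09)&(Y<.27)&(Z>.026)&(Z<.031);rect(C[m],"templ wrist")
E
```

```text
[0.4654 0.135  0.2302] 19.7333 [-0.  -0.2 -4.3]
('scene', 'templ', 0.6, array([236, 216, 171])) 159 c [521.5 183. ] sz [165.1 122.4] ang 0.44 z [0.028 0.028 0.028]
('scene', 'templ', 0.23, array([226, 222, 221])) 378 c [490.6 232.3] sz [315.  319.8] ang 0.92 z [0.028 0.028 0.028]
fence 784 c [609.8 233.9] sz [ 40.3 320. ] ang 0.31 z [0.03   0.0335 0.0365]
scene low_b 0.87 [ 0.5078 -0.0278  0.02  ]
scene low_a 0.87 [ 0.5078 -0.0278  0.02  ]
fence 117 c [609.6 234.2] sz [ 35.9 318.6] ang 0.28 z [0.0298 0.0329 0.0365]
top low_b 0.81 [ 0.5078 -0.018   0.02  ]
top low_a 0.81 [ 0.5078 -0.018   0.02  ]
[ 0.33  0.7  -4.02] 0.18842624119117107 [0.46537581 0.13186462 0.22998218]
[[-1.0, -0.006, 0.0], [-0.006, 1.0, -0.0], [-0.0, -0.0, -1.0]]
[ -8.9  52.1 130. ]
templ wrist 16544 c [527.5 191.9] sz [190.5 125.7] ang 9.52 z [0.0272 0.0284 0.0296]
```

Request:
servo_tool(moves=[{"dx": -4, "dy": 20, "dz": 15, "wx": 0, "wy": 0, "wz": 0, "fingers": 10}, {"dx": -7, "dy": 38, "dz": 40, "wx": 0, "wy": 0, "wz": 0, "fingers": 10}, {"dx": -9, "dy": 50, "dz": 70, "wx": 0, "wy": 0, "wz": 0, "fingers": 10}, {"dx": -9, "dy": 52, "dz": 95, "wx": 0, "wy": 0, "wz": 0, "fingers": 10}, {"dx": -9, "dy": 52, "dz": 115, "wx": 0, "wy": 0, "wz": 0, "fingers": 10}, {"dx": -9, "dy": 52, "dz": 130, "wx": 0, "wy": 0, "wz": 0, "fingers": 10}, {"dx": -9, "dy": 52, "dz": 138, "wx": 0, "wy": 0, "wz": 0, "fingers": 10}, {"dx": -9, "dy": 52, "dz": 142, "wx": 0, "wy": 0, "wz": 0, "fingers": 10}, {"dx": -9, "dy": 52, "dz": 142, "wx": 0, "wy": 0, "wz": 0, "fingers": 10}, {"dx": -9, "dy": 52, "dz": 142, "wx": 0, "wy": 0, "wz": 0, "fingers": 10}])

```text
time_s: 21.07
tcp_pos: [0.4746, 0.1848, 0.0886]
eef_rot: [[-1.0, -0.007, 0.001], [-0.007, 1.0, 0.0], [-0.001, 0.0, -1.0]]
ft_force: [0.3, 0.3, -4.2]
gripper_width: 0.186
gripper_force: 49.6
```

Request:
servo_tool(moves=[{"dx": 0, "dy": 0, "dz": 1, "wx": 0, "wy": 0, "wz": 0, "fingers": 10}, {"dx": 0, "dy": 0, "dz": 2, "wx": 0, "wy": 0, "wz": 0, "fingers": 10}, {"dx": 0, "dy": 0, "dz": 3, "wx": 0, "wy": 0, "wz": 0, "fingers": 10}, {"dx": 0, "dy": 0, "dz": 3, "wx": 0, "wy": 0, "wz": 0, "fingers": 10}])

```text
time_s: 21.4
tcp_pos: [0.4741, 0.1848, 0.0849]
eef_rot: [[-1.0, -0.007, 0.0], [-0.007, 1.0, 0.0], [-0.0, 0.0, -1.0]]
ft_force: [-0.0, 0.2, -4.5]
gripper_width: 0.185
gripper_force: 49.6
```

Request:
servo_tool(moves=[{"dx": 0, "dy": 0, "dz": 0.5, "wx": 0, "wy": 0, "wz": 0, "fingers": 10}, {"dx": 0, "dy": 0, "dz": 1, "wx": 0, "wy": 0, "wz": 0, "fingers": 10}, {"dx": 0, "dy": 0, "dz": 1.5, "wx": 0, "wy": 0, "wz": 0, "fingers": 10}, {"dx": 0, "dy": 0, "dz": 1.5, "wx": 0, "wy": 0, "wz": 0, "fingers": 10}])

```text
time_s: 21.73
tcp_pos: [0.474, 0.1847, 0.0832]
eef_rot: [[-1.0, -0.007, -0.0], [-0.007, 1.0, -0.0], [0.0, -0.0, -1.0]]
ft_force: [0.1, -0.0, -4.6]
gripper_width: 0.186
gripper_force: 49.7
```

Request:
servo_tool(moves=[{"dx": 0, "dy": 0, "dz": 0.4, "wx": 0, "wy": 0, "wz": 0, "fingers": 10}, {"dx": 0, "dy": 0, "dz": 0.8, "wx": 0, "wy": 0, "wz": 0, "fingers": 10}, {"dx": 0, "dy": 0, "dz": 0.8, "wx": 0, "wy": 0, "wz": 0, "fingers": 10}])

```text
time_s: 21.98
tcp_pos: [0.4742, 0.1849, 0.0829]
eef_rot: [[-1.0, -0.007, 0.0], [-0.007, 1.0, 0.0], [-0.0, 0.0, -1.0]]
ft_force: [-3.2, -0.3, 3.6]
gripper_width: 0.186
gripper_force: 50.7
```

Request:
servo_tool(grip_force=20, moves=[{"dx": 0, "dy": 0, "dz": 0, "wx": 0, "wy": 0, "wz": 0, "fingers": 16}, {"dx": 0, "dy": 0, "dz": 0, "wx": 0, "wy": 0, "wz": 0, "fingers": 20}, {"dx": 0, "dy": 0, "dz": 0, "wx": 0, "wy": 0, "wz": 0, "fingers": 26}, {"dx": 0, "dy": 0, "dz": 0, "wx": 0, "wy": 0, "wz": 0, "fingers": 40}, {"dx": 0, "dy": 0, "dz": 0, "wx": 0, "wy": 0, "wz": 0, "fingers": 50}, {"dx": 0, "dy": 0, "dz": 0, "wx": 0, "wy": 0, "wz": 0, "fingers": 50}, {"dx": 0, "dy": 0, "dz": -10, "wx": 0, "wy": 0, "wz": 0, "fingers": 50}, {"dx": 0, "dy": 0, "dz": -30, "wx": 0, "wy": 0, "wz": 0, "fingers": 50}, {"dx": 0, "dy": 0, "dz": -60, "wx": 0, "wy": 0, "wz": 0, "fingers": 50}, {"dx": 0, "dy": 0, "dz": -100, "wx": 0, "wy": 0, "wz": 0, "fingers": 50}, {"dx": -20, "dy": 0, "dz": -140, "wx": 0, "wy": 0, "wz": 0, "fingers": 50}, {"dx": -60, "dy": 0, "dz": -180, "wx": 0, "wy": 0, "wz": 0, "fingers": 50}, {"dx": -80, "dy": 0, "dz": -200, "wx": 0, "wy": 0, "wz": 0, "fingers": 50}, {"dx": -80, "dy": 0, "dz": -200, "wx": 0, "wy": 0, "wz": 0, "fingers": 50}, {"dx": -80, "dy": 0, "dz": -200, "wx": 0, "wy": 0, "wz": 0, "fingers": 50}])

```text
time_s: 23.23
tcp_pos: [0.5563, 0.1853, 0.2849]
eef_rot: [[-1.0, -0.006, 0.004], [-0.006, 1.0, 0.001], [-0.004, 0.001, -1.0]]
ft_force: [-0.2, 0.3, 0.3]
gripper_width: 0.587
gripper_force: 0.0
```

```bash
python3 - <<'E'
from fit import *
s,p,d=snap("wrist","fin.png"); print(np.array(s["tcp_pos"]).round(4),s["time_s"])
C=cloud("wrist",s,d);X,Y,Z=C[...,0],C[...,1],C[...,2]
m=(X>.43)&(X<.52)&(Y>.13)&(Y<.24)&(Z>.085)&(Z<.11);rect(C[m],"grip top")
m=(X>.43)&(X<.53)&(Y>.13)&(Y<.24)&(Z>.05)&(Z<.06);rect(C[m],"puck top")
m=((X>.41)&(X<.64)&(Y>.09)&(Y<.27)&(Z>.0245)&(Z<.0315)).astype(np.uint8)
m=cv2.morphologyEx(m,cv2.MORPH_OPEN,np.ones((3,3)))
cs=cv2.findContours(m,0,1)[0]; u=max(cs,key=cv2.contourArea)[:,0]
P=np.array([atz("wrist",s,a,b,.028) for a,b in u]);rect(P,"templ");print(P[:,0].min(),P[:,0].max())
m=(X>.6)&(Y>.09)&(Y<.3)&(Z>.031)&(Z<.037);print("fence face x",np.percentile(X[m],[1,3]) if m.any() else 0)
s2,p,d=snap("top","topfin.png")
for t in("jar_mid","wax_mid","mug_mid","tape_mid","low_b"):
    print(t,[ (int(q["centre"][0]*640),int(q["centre"][1]*480)) for q in arm.spot_point("top",t)[:1]])
E
```

```text
[0.5563 0.1853 0.2849] 23.2333
grip top 513 c [473.6 185.7] sz [17.6 17.1] ang 0.79 z [0.0972 0.0986 0.0997]
puck top 1874 c [473.7 186. ] sz [42.8 42.9] ang 9.26 z [0.0555 0.057  0.0583]
templ 666 c [527.8 183.6] sz [171.5 122.8] ang 0.45 z [0.028 0.028 0.028]
0.4415906366298931 0.6140016003336564
fence face x [0.61027822 0.61099792]
jar_mid []
wax_mid []
mug_mid [(291, 140)]
tape_mid [(339, 146)]
low_b [(317, 235)]
```

```bash
python3 -c "
from rig import arm
print(arm.job_done())"
```

```text
the job is handed in; nothing more can be done
None
```

The job is handed in: the template lies on the board with a short side flush to the fence (about 1 mm by camera, contact felt at the fence), and the weight stands upright on it. The lower templates showed no clear shift, but I never re-located the jar and wax block (not detected in the last picture), and no verdict came back.

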